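# Sort two sensor modules and set the marking nest's clamp screw to a slip fit

## Robot

A 6-joint arm with a two-finger parallel gripper is mounted at the origin on the work surface. World frame = base frame: x ahead of the robot, y to its left, z up, the work surface at z = 0. Lengths are in m, angles in rad, forces in N, time in s.
With the tool pointing down it reaches from about 0.375 to 0.9 m from the base axis. Payload 3.1 kg.
Tool frame: the origin (TCP) lies between the finger pads; the fingertips stand 22 mm ahead of it and the grasp point (between the pads) lies 3 mm ahead of it; z points along the fingers, y is the direction in which the jaws open and shut (so a half turn about z gives the same grasp; the last joint's range is limited). The gripper opens to 87 mm and grips with 3 to 60 N. Pads are 19 mm wide; open, the fingers measure 117 mm over their backs; the gripper's body (75 mm by 190 mm) begins 51 mm behind the grasp point.
Start: joints at [1.095, 0.527, 1.433, -0, 1.181, -0.178], TCP at [0.183, 0.597, 0.245] pointing down, gripper open.
Joint ranges: [-3.08, 3.08], [-0.75, 2.2], [0.22, 2.44], [-1.43, 4.57], [0, 2.65], [-2.85, 2.85]. Speed limits (rad/s): [2.79, 2.79, 3.14, 3.14, 3.14, 3.14].

## Interface

Orientations are given as a unit quaternion [x, y, z, w].
In Python, from rig import get_obs, camera, get_calibration, hand_in, search_frame gives the robot as it stands.
- The arm moves only by the shell command python3 -m jog 'ROWS' [FORCE]. ROWS is JSON, a list of rows, each an object with "grip": the closure in counts, from 0 (fully open) to 255 (shut); "travel": the shift along the world's x, y, z in cm, a list of three; "twist": the turn about the world's z in degrees. A call has 1 to 8 rows; each row shifts and turns the commanded pose from where the row before left it; what a row does not reach is not made up. A row lasts 1/10 s, in which the tool goes at most 50 mm and 8.59 degrees, less where a joint would pass 70% of its speed; a pose out of reach is approached as far as the arm can. A call is refused whole if a number of a shift passes 5 or a number of a turn 8.59, either way. A call with a gripper value outside its range is refused whole. The fingers move at their own pace and stop on an object; FORCE is the grip in N (left out, the last holds). Time passes only in rows, so rows that do not move let the fingers close. It gives the time, the measured TCP pose, the force and the opening at its end, in the units of the state.
- get_obs(): the state, without advancing time (a new reading comes with each control period).
- camera(name): name is "scene" or "top" or "wrist"; returns the picture (400x640x3 uint8, red, green, blue); there is no depth.
- get_calibration(name): a dict with "fx", "fy", "cx", "cy" (pixels), "R" (3x3) and "t" (3): a world point X has camera coordinates R X + t; the wrist camera has in their place "T_tool_cam" (4x4, takes a point from camera to tool coordinates, whose origin is the TCP and whose axes are the flange's). Camera axes: x right, y down, z forward; pixel columns grow to the right and rows downward; lengths in m; the calibration is good to about 2 mm. A picture is of the moment at which its call begins: read the wrist's pose just before it. get_calibration takes no time and is no camera call.
- hand_in(): hands the job in, once; it reports no verdict.
Trained networks look in the newest picture that a camera, given by its name, has taken for a name from the list of things; names that differ only in an ending like _2 or _b are one class to them, and where a whole thing is asked for, a point or a joint stands for the part that bears it (a point fixed in the world has none). Each returns a list of dicts, best first, with "p" (0 to 1); they miss things now and then, are a little off and sometimes report something else, mostly with a low value. They report only what shows in the picture. A call takes as long as a camera call.
- search_frame(target, camera): "at" ([x, y, z] in m, in world coordinates, good to about 4 mm: the middle of the surface that is visible of it).
The state is a dict: "time": time; "q": joint angles; "joint_velocities": joint speeds; "joint_torque": joint torques, N m; "position": TCP position; "tool_rot": TCP orientation; "ft_force": force on the tool from outside, world axes, zero at the start; "moment": the same for the moment, N m; "grip_width": finger opening in m.
Only numpy, scipy, OpenCV 4.12 (cv2) and the standard library are available. Lean on these libraries where they do the work, as an engineer would, in place of code of your own. Each camera call takes 0.05 s, during which the arm holds its last target. There are 200 camera calls.

## Task

Two sensor modules wait on the blue pad: set the green-tagged one down in the green marking nest and the red-tagged one in the red reject nest, both flat on the nest floor and let go, without dropping them or disturbing the other things on the bench. Then turn the black clamp knob clockwise until the screw seats, back it off a quarter turn so that the module has a slip fit, and keep hold of the knob there so that I can tighten the locknut: the job finishes with the gripper still holding the knob still at that setting.

Things in the scene. Friction and masses are not known exactly. Their poses are not given: they have to be found in the camera images.
- module_green: The module with the GREEN square tag on its lid (passed). Dark grey die-cast sensor housing with a light lid, 64 (x) x 38 (y) x 32 mm (z); the lid, the top 4 mm, is 2 mm smaller all round. Loose, about 140 g, starts flat on the blue pad (6 mm thick). Origin: centre of its underside; z up.
- module_red: The same module with a RED square tag on its lid (failed inspection). Same size, same origin and axes.
- fixture: Marking fixture fixed to the bench: grey-green tooling plate 240 (x) x 170 (y) x 12 mm. It carries the marking nest (42 mm from its origin towards -x) and the clamp's aluminium housing, 48 x 46 mm, top 40 mm above the bench, with the black knob (axis 58 mm from its origin towards +x). Origin: centre of the plate's underside. The nest's two green side guides run along x.
- mark_nest (a point): Centre of the marking nest's floor, 16 mm above the bench, axes as the fixture's; the module lies along x, either way round. Green guides 40 mm apart in y, a dark fixed stop at -x, the sliding steel jaw at +x: pocket 64.6 mm long with the screw seated, 1.5 mm more per quarter turn open. The four slick walls are upright for 4 mm, then flare out by 3.5 mm up to 10 mm above the floor.
- reject_floor (a point): Centre of the reject nest's floor, 6 mm above the bench; the module lies along x, either way round. Fixed grey-green block 104 (x) x 80 (y) mm with four RED guides round a pocket 68 (x) x 42 (y) mm. Slick guides upright for 4 mm, then flaring out by 3.5 mm up to 10 mm above the floor.
- knob_top (a point): Centre of the top of the black knurled knob of the clamp screw: 28 mm across, 20 mm tall, top 70 mm and lower edge 50 mm above the bench; below it a brass locknut 21 mm across, top 46 mm. Turns about its vertical axis without rising or falling. The white index line runs from the centre to this point's own -x.
- screw (a joint): Angle of the clamp screw, rad: 0 = seated (hard stop), growing as it is backed off anticlockwise seen from above; 1.571 = a quarter turn open. Turning clockwise screws it in and drives the jaw towards the module. Starts 2.0 to 2.9 rad open, turns with about 0.06 N m and stays where it is left.
- spanner: Bystander: steel open-ended spanner 130 mm long, 38 mm wide and 8 mm high, for the locknut, lying on the tooling plate on the +y side of the marking nest (about 60 mm from the plate's centre line). Leave it alone. Origin: centre of its underside.
- cleaner: Bystander: white bottle with red cap, 56 mm across, 150 mm high. Leave it alone. Origin: centre of its underside.
- screw_bin: Bystander: blue open bin 110 x 150 x 55 mm with screws in it. Leave it alone. Origin: centre of its underside.
- caliper: Bystander: digital caliper, 230 mm long and 13 mm high, lying flat. Leave it alone. Origin: centre of its underside.
- focus_gauge: Bystander: aluminium focus gauge with a blue top, 70 x 50 mm, 112 mm high. Leave it alone. Origin: centre of its underside.
- tape: Bystander: roll of yellow tape, 90 mm across, 22 mm high. Leave it alone. Origin: centre of its underside.
- screwdriver: Bystander: orange screwdriver 180 mm long, 26 mm high, lying flat. Leave it alone. Origin: centre of its underside.

How it is judged:
By the outcome, as a careful person would: the job done as asked, in the order asked, and still so for the second after the job is handed in, while the arm keeps its last pose, push and grip.
It also fails if it takes over 72 s, if anything falls off the work surface, if the arm or the gripper's body presses on something with over 40 N, if the wrist force passes 120 N, or if a joint passes its speed limit or range.

## Working session

There is one attempt and no reset: what is moved stays moved. The work goes in short steps, Python scripts to look and compute and a shell command to move; the robot and the scene stay as the last step left them, time stands still between calls to the robot, and variables do not carry over. Pictures are saved under pics/ and viewed, about 8 in all and at most 12, crops included, and the job is handed in when it is done.

```bash
ls; mkdir -p pics; python3 - <<'E'
from rig import *
import cv2,numpy as np
a=camera("top");b=camera("scene")
cv2.imwrite("pics/top.png",a[...,::-1]);cv2.imwrite("pics/scene.png",b[...,::-1])
for n in ["module_green","module_red","fixture","knob_top","reject_floor","mark_nest","spanner","cleaner","focus_gauge"]:
  for c in ["top","scene"]:
    try: print(n,c,[(np.round(d["at"],3).tolist(),round(d["p"],2)) for d in search_frame(n,c)[:3]])
    except Exception as e: print(n,c,e)
print(get_obs()); print(get_calibration("top"));print(get_calibration("wrist"))
E
```

```text
pics
module_green top [([0.585, 0.335, 0.033], 0.77)]
module_green scene [([0.59, 0.329, 0.035], 0.51)]
module_red top [([0.452, 0.364, 0.036], 0.85), ([0.374, -0.552, 0.019], 0.64)]
module_red scene [([0.459, 0.358, 0.035], 0.75)]
fixture top [([0.523, 0.009, 0.014], 0.73), ([0.72, 0.318, 0.092], 0.35), ([0.707, -0.353, 0.072], 0.29)]
fixture scene [([0.544, -0.004, 0.011], 0.74), ([0.742, 0.311, 0.083], 0.55)]
knob_top top []
knob_top scene [([0.745, 0.313, 0.079], 0.74), ([0.591, 0.017, 0.068], 0.44)]
reject_floor top [([0.476, -0.363, 0.004], 0.75)]
reject_floor scene []
mark_nest top [([0.529, 0.009, 0.01], 0.58), ([0.396, 0.497, 0.026], 0.34)]
mark_nest scene [([0.547, -0.004, 0.009], 0.72)]
spanner top [([0.509, 0.076, 0.017], 0.61)]
spanner scene [([0.511, 0.071, 0.02], 0.74)]
cleaner top [([0.721, 0.32, 0.095], 0.74)]
cleaner scene [([0.744, 0.313, 0.082], 0.96)]
focus_gauge top [([0.704, -0.354, 0.07], 0.94)]
focus_gauge scene [([0.727, -0.37, 0.081], 0.75)]
{'time': 1.0, 'q': array([ 1.09451651e+00,  5.27506631e-01,  1.43268182e+00, -5.77474487e-06,
        1.18138234e+00,
[... 629 characters left out ...]
0638912558, 'cy': 200.439903017454, 'R': array([[ 0.01690114, -0.99984624,  0.00467356],
       [-0.98399803, -0.01746209, -0.17732161],
       [ 0.17737596, -0.00160183, -0.98414186]]), 't': array([-0.02295498,  0.57247801,  1.21100408])}
{'fx': 303.91054553867355, 'fy': 303.91054553867355, 'cx': 318.61127677294564, 'cy': 198.19817229100354, 'T_tool_cam': array([[-2.28232581e-04, -9.52381339e-01, -3.04909385e-01,
         8.43642133e-02],
       [ 9.99999830e-01, -3.80884385e-04,  4.41162669e-04,
        -7.66135093e-04],
       [-5.36290317e-04, -3.04909232e-01,  9.52381264e-01,
        -1.39830617e-01],
       [ 0.00000000e+00,  0.00000000e+00,  0.00000000e+00,
         1.00000000e+00]])}
```

View pics/top.png

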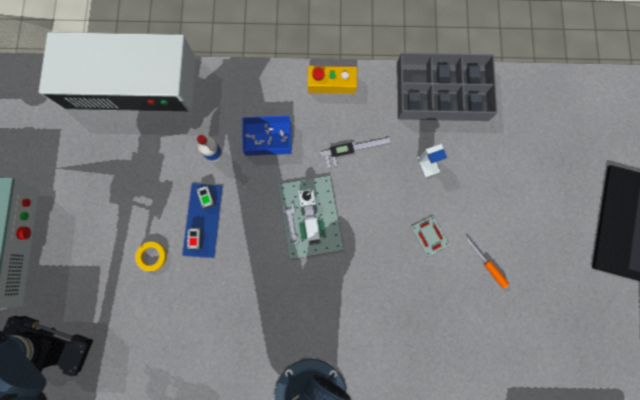

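View pics/scene.png

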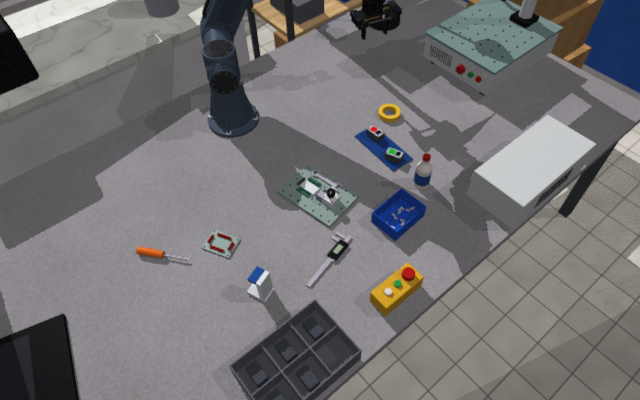

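The top view shows the blue pad with the green module at px (206,197) and the red one at (194,239). The fixture is at (311,215), slightly rotated, and the reject nest is at (430,234), rotated about 30°. The scene view agrees. The "knob" the scene net found at (0.745, 0.313) is really the bottle; the fixture's knob is at about (0.59, 0.017). I'll move over the pad for a close look.

```bash
python3 -m jog '[{"grip":0,"travel":[3.2,-2.9,0],"twist":0},{"grip":0,"travel":[3.2,-2.9,0],"twist":0},{"grip":0,"travel":[3.2,-2.9,0],"twist":0},{"grip":0,"travel":[3.2,-2.9,0],"twist":0},{"grip":0,"travel":[3.2,-2.9,0],"twist":0},{"grip":0,"travel":[3.2,-2.9,0],"twist":0},{"grip":0,"travel":[3.2,-2.9,0],"twist":0},{"grip":0,"travel":[3.2,-2.9,0],"twist":0}]' 20
python3 -m jog '[{"grip":0,"travel":[3,-1,-1],"twist":0},{"grip":0,"travel":[3,-1,-1],"twist":0},{"grip":0,"travel":[0,0,0],"twist":0},{"grip":0,"travel":[0,0,0],"twist":0}]'
cat > h.py <<'E'
from rig import *
import cv2,numpy as np
from scipy.spatial.transform import Rotation as Ro
def shot(name):
    o=get_obs(); im=camera("wrist"); cv2.imwrite(f"pics/{name}.png",im[...,::-1])
    c=get_calibration("wrist"); T=np.eye(4); T[:3,:3]=Ro.from_quat(o["tool_rot"]).as_matrix(); T[:3,3]=o["position"]
    np.savez(f"pics/{name}.npz",T=T@c["T_tool_cam"],k=[c["fx"],c["fy"],c["cx"],c["cy"]]); return load(name)
def load(name):
    d=np.load(f"pics/{name}.npz"); return cv2.imread(f"pics/{name}.png"),d["T"],d["k"]
def p2w(uv,z,T,k):
    uv=np.atleast_2d(uv).astype(float)
    r=np.c_[(uv[:,0]-k[2])/k[0],(uv[:,1]-k[3])/k[1],np.ones(len(uv))]@T[:3,:3].T
    return T[:3,3]+r*((z-T[2,3])/r[:,2])[:,None]
def yaw():
    R=Ro.from_quat(get_obs()["tool_rot"]).as_matrix(); return np.degrees(np.arctan2(R[1,1],R[0,1]))
E
python3 - <<'E'
from h import *
im,T,k=shot("w1"); o=get_obs(); print(o["time"],o["position"],yaw())
for n in ["module_green","module_red"]: print(n,[(np.round(d["at"],3).tolist(),round(d["p"],2)) for d in search_frame(n,"wrist")[:2]])
E
```

```text
time: 1.8
position: [0.4405, 0.3642, 0.2447]
tool_rot: [0.148, 0.989, 0.0, 0.0]
ft_force: [0.8, -0.5, 0.2]
grip_width: 0.0867
time: 2.2
position: [0.4995, 0.345, 0.224]
tool_rot: [0.149, 0.989, -0.0, -0.001]
ft_force: [-0.1, 0.9, -0.5]
grip_width: 0.0863
2.25 [0.49875596 0.34542795 0.22437441] 72.91945953454712
module_green [([0.574, 0.343, 0.04], 0.96)]
module_red [([0.451, 0.368, 0.042], 0.98)]
```

View pics/w1.png

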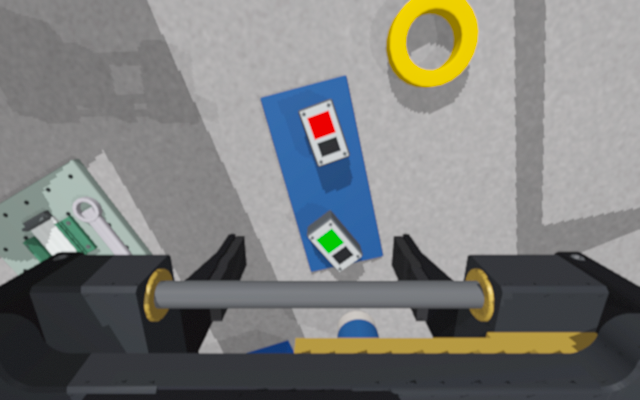

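Wrist view: the red module is at px (324,132), the green one at (334,242), and both lids are clear. Next I'll rectify to the lid plane and fit the lid rectangles.

```bash
cat >> h.py <<'E'
def rect(name,c,z,half=0.06,s=4000.):
    """top-down patch in plane z; px = s*(world-c)+n/2 ; cols = world x, rows = world y"""
    im,T,k=load(name); n=int(2*half*s)
    w=np.array([[c[0]+a*half,c[1]+b*half,z] for a,b in[(-1,-1),(1,-1),(1,1),(-1,1)]])
    p=(w-T[:3,3])@T[:3,:3]; uv=np.c_[k[0]*p[:,0]/p[:,2]+k[2],k[1]*p[:,1]/p[:,2]+k[3]]
    H=cv2.getPerspectiveTransform(uv.astype(np.float32),np.float32([[0,0],[n,0],[n,n],[0,n]]))
    return cv2.warpPerspective(im,H,(n,n))
def lid(name,c,z,half=0.045,s=4000.):
    p=rect(name,c,z,half,s).astype(int); m=((p.min(2)>150)*255).astype(np.uint8)
    cn=max(cv2.findContours(m,cv2.RETR_EXTERNAL,cv2.CHAIN_APPROX_NONE)[0],key=lambda a:cv2.contourArea(cv2.convexHull(a)))
    (x,y),(w,h),a=cv2.minAreaRect(cn)
    if w<h: a+=90; w,h=h,w
    return np.array([x,y])/s-half+np.array(c), w/s*1e3,h/s*1e3,(a+90)%180-90
E
python3 - <<'E'
from h import *
for c in [(.574,.343),(.451,.368)]: print(lid("w1",c,.038))
E
```

```text
(array([0.58117672, 0.33912069]), 62.06865692138672, 35.28211212158203, 21.801410675048828)
(array([0.45157562, 0.36516528]), 60.644737243652344, 34.45001983642578, 2.4263358116149902)
```

```bash
python3 -m jog '[{"grip":0,"travel":[1.65,-0.13,-2],"twist":7.8},{"grip":0,"travel":[1.65,-0.13,-2],"twist":7.8},{"grip":0,"travel":[1.65,-0.13,-2],"twist":7.8},{"grip":0,"travel":[1.65,-0.13,-2],"twist":7.8},{"grip":0,"travel":[1.65,-0.13,-2],"twist":7.7},{"grip":0,"travel":[0,0,0],"twist":0},{"grip":0,"travel":[0,0,0],"twist":0}]'
python3 - <<'E'
from h import *
im,T,k=shot("w2"); o=get_obs(); print(o["time"],o["position"],yaw())
print(lid("w2",(.581,.339),.038)); cv2.imwrite("pics/r2.png",rect("w2",(.581,.339),.038))
E
```

```text
time: 3.05
position: [0.5806, 0.3395, 0.1246]
tool_rot: [-0.189, 0.982, 0.0, -0.001]
ft_force: [-0.2, 0.1, 0.1]
grip_width: 0.0869
3.1 [0.58084468 0.33971953 0.12541172] 111.77562106687373
(array([0.58159959, 0.33893218]), 61.63541030883789, 34.52122116088867, 21.7322940826416)
```

View pics/w2.png

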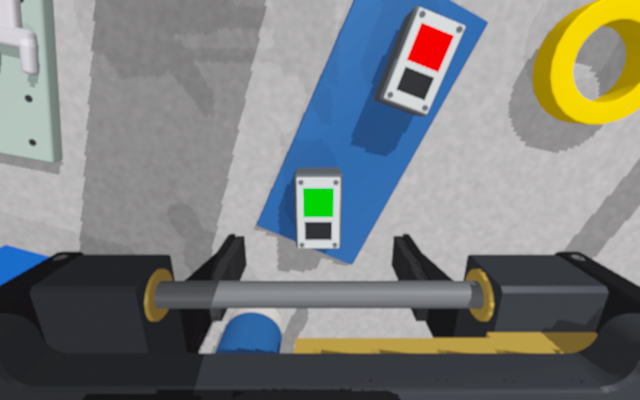

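The green module is square between the fingers, with its lid at px (318,209). Next: descend, grip and lift.

```bash
python3 -m jog '[{"grip":0,"travel":[0.07,-0.07,-3],"twist":0},{"grip":0,"travel":[0,0,-3],"twist":0},{"grip":0,"travel":[0,0,-2],"twist":0},{"grip":0,"travel":[0,0,-0.4],"twist":0},{"grip":0,"travel":[0,0,0],"twist":0},{"grip":255,"travel":[0,0,0],"twist":0},{"grip":255,"travel":[0,0,0],"twist":0},{"grip":255,"travel":[0,0,0],"twist":0}]' 25
python3 -m jog '[{"grip":255,"travel":[0,0,0],"twist":0},{"grip":255,"travel":[0,0,0],"twist":0},{"grip":255,"travel":[0,0,0],"twist":0},{"grip":255,"travel":[0,0,0],"twist":0}]'
```

```text
time: 3.9
position: [0.5833, 0.3387, 0.042]
tool_rot: [-0.189, 0.982, 0.0, 0.001]
ft_force: [-0.2, -0.6, -0.3]
grip_width: 0.0706
time: 4.3
position: [0.5825, 0.3383, 0.0405]
tool_rot: [-0.189, 0.982, 0.0, -0.0]
ft_force: [-1.1, 1.5, 1.1]
grip_width: 0.039
```

```bash
python3 -m jog '[{"grip":255,"travel":[0,0,0],"twist":0},{"grip":255,"travel":[0,0,2],"twist":0},{"grip":255,"travel":[0,0,4],"twist":0},{"grip":255,"travel":[0,-3,4],"twist":0},{"grip":255,"travel":[-0.5,-4,3],"twist":-4},{"grip":255,"travel":[-0.5,-4,3],"twist":-4},{"grip":255,"travel":[-0.5,-4,2],"twist":-4},{"grip":255,"travel":[-0.5,-4,0],"twist":-4}]'
python3 -m jog '[{"grip":255,"travel":[-0.5,-4,0],"twist":0},{"grip":255,"travel":[-0.5,-4,0],"twist":0},{"grip":255,"travel":[0,-4,0],"twist":0},{"grip":255,"travel":[0,-3,0],"twist":0},{"grip":255,"travel":[0,0,0],"twist":0},{"grip":255,"travel":[0,0,0],"twist":0},{"grip":255,"travel":[0,0,0],"twist":0}]'
python3 - <<'E'
from h import *
im,T,k=shot("w3"); o=get_obs(); print(o["time"],o["position"],yaw())
for n in ["fixture","knob_top","mark_nest","spanner","screw"]: print(n,[(np.round(d["at"],3).tolist(),round(d["p"],2)) for d in search_frame(n,"wrist")[:2]])
E
```

```text
time: 5.1
position: [0.5641, 0.1474, 0.2234]
tool_rot: [-0.05, 0.999, -0.0, 0.003]
ft_force: [0.5, -0.7, -1.0]
grip_width: 0.0376
time: 5.8
position: [0.5522, -0.0005, 0.2199]
tool_rot: [-0.051, 0.999, 0.0, -0.0]
ft_force: [-0.3, 0.6, -1.6]
grip_width: 0.038
5.85 [ 5.52224996e-01 -2.33087910e-04  2.19983325e-01] 95.90844865265998
fixture [([0.495, 0.008, 0.013], 0.7)]
knob_top []
mark_nest [([0.494, 0.007, 0.014], 0.84)]
spanner [([0.504, 0.068, 0.021], 0.69)]
screw []
```

View pics/w3.png

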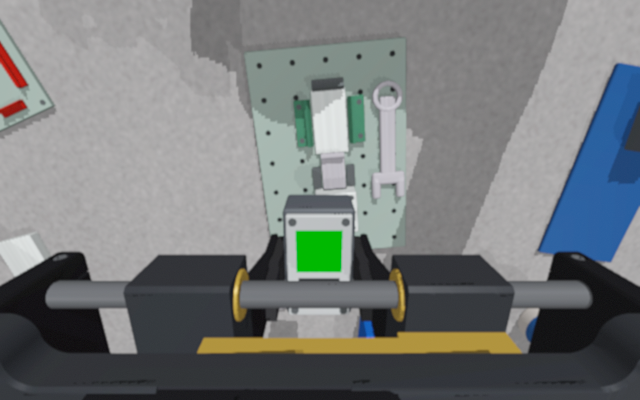

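The nest's green guides are at px (303,123) and (356,118), the dark stop at (328,84) and the steel jaw at (333,170). The knob is hidden behind the held module. I'll measure the guides and plate in the rectified view.

```bash
python3 - <<'E'
from h import *
c=(.49,.01);s=4000.;half=.07
p=rect("w3",c,.026,half,s); cv2.imwrite("pics/r3.png",p)
g=p.astype(int); m=((g[...,1]-g[...,2]>35)).astype(np.uint8)*255
m=cv2.morphologyEx(m,cv2.MORPH_OPEN,np.ones((5,5)))
for cn in sorted(cv2.findContours(m,cv2.RETR_EXTERNAL,cv2.CHAIN_APPROX_NONE)[0],key=cv2.contourArea)[-3:]:
    (x,y),wh,a=cv2.minAreaRect(cn); print(np.array([x,y])/s-half+c,np.array(wh)/s*1e3,a,cv2.contourArea(cn))
E
```

```text
[ 0.49299783 -0.02356874] [48.95113373 16.95054626] 10.57352352142334 12262.0
[0.48202504 0.03206232] [50.04280853 16.6191597 ] 10.459909439086914 12380.0
```

View pics/r3.png

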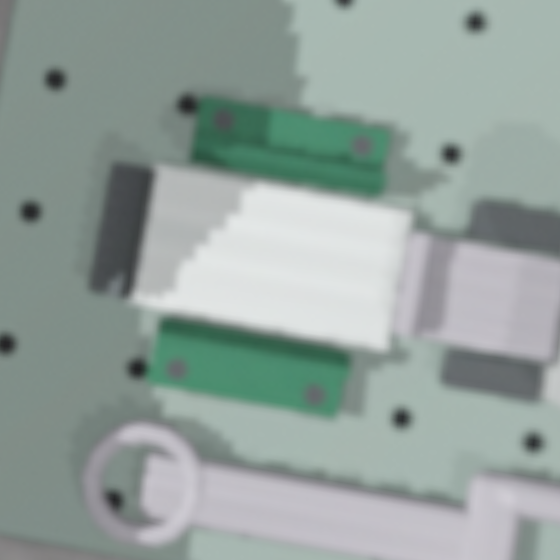

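```bash
python3 -m jog '[{"grip":255,"travel":[-2.1,0.15,-2],"twist":1.5},{"grip":255,"travel":[-2.1,0.15,-3],"twist":1.5},{"grip":255,"travel":[-2.2,0.17,-3],"twist":1.5},{"grip":255,"travel":[0,0,-3],"twist":0},{"grip":255,"travel":[0,0,-2.5],"twist":0},{"grip":255,"travel":[0,0,0],"twist":0},{"grip":255,"travel":[0,0,0],"twist":0},{"grip":255,"travel":[0,0,0],"twist":0}]'
python3 - <<'E'
from h import *
im,T,k=shot("w4"); o=get_obs(); print(o["time"],o["position"],yaw(),o["grip_width"])
print("lid w3",lid("w3",(.551,0),.217)); print("lid w4",lid("w4",o["position"][:2],o["position"][2]-.003))
cv2.imwrite("pics/r4.png",np.hstack([rect("w4",(.49,.0),.026,.07),im[40:,100:600][:, :]][:1]))
E
```

```text
time: 6.9
position: [0.4898, 0.0033, 0.0864]
tool_rot: [-0.09, 0.996, -0.0, 0.001]
ft_force: [-0.2, 0.3, -1.0]
grip_width: 0.0377
6.95 [0.48987156 0.00322444 0.08659082] 100.35049759905468 0.03788812290297021
lid w3 (array([ 0.54066996, -0.00242127]), 38.80831527709961, 33.63584518432617, 5.806726932525635)
lid w4 (array([0.47837273, 0.00050965]), 39.34273147583008, 33.93463897705078, 10.203973770141602)
```

View pics/w4.png

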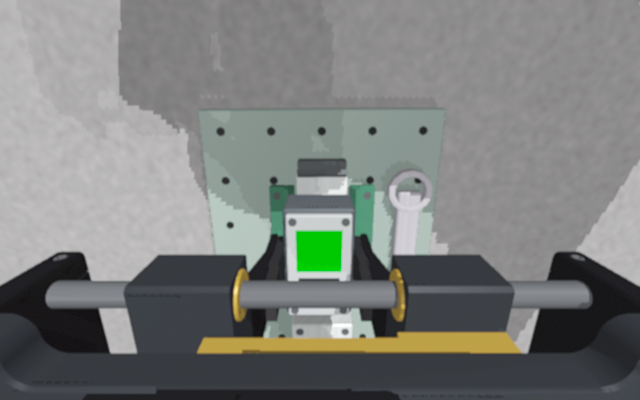

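```bash
python3 - <<'E'
from h import *
c=(.4878,.0045);s=4000.;half=.06;n=480
p=rect("w4",c,.026,half,s)
M=cv2.getRotationMatrix2D((n/2,n/2),10.4,1); q=cv2.warpAffine(p,M,(n,n))
g=q.astype(int); m=((g[...,1]-g[...,2]>35))
for x in (100,115,130,145): 
    r=np.where(m[:,x])[0]; print(x, r.min() if len(r) else None, r.max() if len(r) else None)
cv2.line(q,(0,240),(60,240),(0,0,255),1); cv2.line(q,(240-129,0),(240-129,40),(0,0,255),1)
cv2.imwrite("pics/r4.png",q)
E
```

```text
100 None None
115 None None
130 105 382
145 97 383
```

View pics/r4.png

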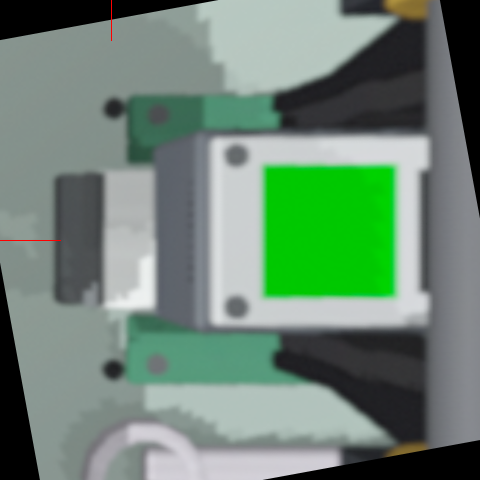

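Guides sit symmetrically about the estimated centre line (rows 97–383 → 240), and the stop edge matches within 1 mm. The module needs about +2 mm in y, then it goes down.

```bash
python3 -m jog '[{"grip":255,"travel":[0,0.2,0],"twist":0},{"grip":255,"travel":[0,0,-1],"twist":0},{"grip":255,"travel":[0,0,-1],"twist":0},{"grip":255,"travel":[0,0,-0.5],"twist":0},{"grip":255,"travel":[0,0,-0.5],"twist":0},{"grip":255,"travel":[0,0,-0.3],"twist":0},{"grip":255,"travel":[0,0,0],"twist":0},{"grip":255,"travel":[0,0,0],"twist":0}]'
python3 -m jog '[{"grip":255,"travel":[0,0,-0.2],"twist":0},{"grip":255,"travel":[0,0,0],"twist":0},{"grip":255,"travel":[0,0,0],"twist":0}]'
```

```text
time: 7.75
position: [0.4886, 0.0054, 0.0522]
tool_rot: [-0.09, 0.996, 0.0, -0.0]
ft_force: [-0.3, -0.4, -2.2]
grip_width: 0.038
time: 8.05
position: [0.4888, 0.0053, 0.0505]
tool_rot: [-0.09, 0.996, -0.0, 0.0]
ft_force: [1.2, -0.5, -1.5]
grip_width: 0.0378
```

```bash
python3 -m jog '[{"grip":255,"travel":[0,0,-0.1],"twist":0},{"grip":255,"travel":[0,0,0],"twist":0},{"grip":255,"travel":[0,0,0],"twist":0}]'; python3 -m jog '[{"grip":255,"travel":[0,0,-0.05],"twist":0},{"grip":255,"travel":[0,0,0],"twist":0},{"grip":255,"travel":[0,0,0],"twist":0}]'
```

```text
time: 8.35
position: [0.4889, 0.0053, 0.0504]
tool_rot: [-0.09, 0.996, -0.0, 0.001]
ft_force: [-1.6, 0.9, 9.1]
grip_width: 0.0377
time: 8.65
position: [0.4889, 0.0053, 0.0504]
tool_rot: [-0.09, 0.996, -0.0, 0.001]
ft_force: [-1.7, 0.6, 12.8]
grip_width: 0.0379
```

Floor contact found at the expected height (9–13 N). Now release, lift and check.

```bash
python3 -m jog '[{"grip":255,"travel":[0,0,0.1],"twist":0},{"grip":0,"travel":[0,0,0],"twist":0},{"grip":0,"travel":[0,0,0],"twist":0},{"grip":0,"travel":[0,0,0],"twist":0},{"grip":0,"travel":[0,0,0],"twist":0},{"grip":0,"travel":[0,0,1],"twist":0},{"grip":0,"travel":[0,0,3],"twist":0},{"grip":0,"travel":[0,0,4],"twist":0}]'
python3 -m jog '[{"grip":0,"travel":[0,0,4],"twist":0},{"grip":0,"travel":[3,0,3],"twist":0},{"grip":0,"travel":[3,0,0],"twist":0},{"grip":0,"travel":[0,0,0],"twist":0},{"grip":0,"travel":[0,0,0],"twist":0}]'
python3 - <<'E'
from h import *
im,T,k=shot("w5"); o=get_obs(); print(o["time"],o["position"],yaw(),o["grip_width"])
print(lid("w5",(.488,.0045),.048))
for n in ["knob_top"]: print(n,[(np.round(d["at"],3).tolist(),round(d["p"],2)) for d in search_frame(n,"wrist")[:2]])
E
```

```text
time: 9.45
position: [0.4873, 0.0056, 0.1297]
tool_rot: [-0.09, 0.996, 0.001, -0.002]
ft_force: [0.3, -0.0, 1.3]
grip_width: 0.0838
time: 9.95
position: [0.5481, 0.0055, 0.2]
tool_rot: [-0.09, 0.996, 0.0, -0.0]
ft_force: [-0.5, 0.1, 0.6]
grip_width: 0.087
10.0 [0.54710968 0.00569177 0.19943639] 100.34524707613507 0.08694627584284836
(array([0.48805505, 0.00482468]), 60.290977478027344, 34.15163803100586, 10.3888578414917)
knob_top []
```

View pics/w5.png

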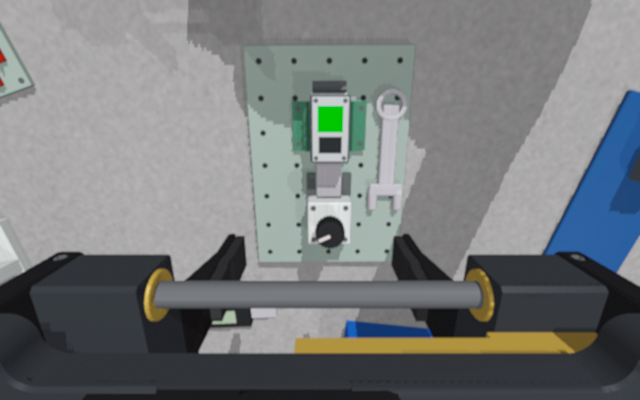

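The green module sits flat in its nest: lid 60.3×34.2 mm at (0.4881, 0.0048), yaw 10.4°. The knob is at px (328,233) with its index line pointing to (317,240). Next is the red module.

```bash
python3 -m jog '[{"grip":0,"travel":[-1.1,4,0],"twist":-2},{"grip":0,"travel":[-1.1,4,0],"twist":-2},{"grip":0,"travel":[-1.1,4,0],"twist":-2},{"grip":0,"travel":[-1.1,4,0],"twist":-2},{"grip":0,"travel":[-1.1,4,0],"twist":0},{"grip":0,"travel":[-1.1,4,0],"twist":0},{"grip":0,"travel":[-1.1,4,-1],"twist":0},{"grip":0,"travel":[-1.1,4,-2],"twist":0}]'
python3 -m jog '[{"grip":0,"travel":[-0.8,4,-2.5],"twist":0},{"grip":0,"travel":[0,0,-2],"twist":0},{"grip":0,"travel":[0,0,0],"twist":0},{"grip":0,"travel":[0,0,0],"twist":0}]'
python3 - <<'E'
from h import *
im,T,k=shot("w6"); o=get_obs(); print(o["time"],o["position"],yaw(),o["grip_width"])
print(lid("w6",(.4516,.3652),.038))
c=(.586,.0226);s=4000.;half=.03;n=240
p=rect("w5",c,.07,half,s); g=p.min(2)
m=(g<70).astype(np.uint8)*255; m=cv2.morphologyEx(m,cv2.MORPH_CLOSE,np.ones((25,25)))
cn=max(cv2.findContours(m,cv2.RETR_EXTERNAL,cv2.CHAIN_APPROX_NONE)[0],key=cv2.contourArea)
(x,y),r=cv2.minEnclosingCircle(cn); print("knob",np.array([x,y])/s-half+c,r/s)
r1=rect("w6",(.4516,.3652),.038,.06); cv2.imwrite("pics/k5.png",np.hstack([cv2.resize(p,(480,480)),r1[::2,::2][:,:].repeat(2,0)]))
E
```

```text
time: 10.85
position: [0.4597, 0.3267, 0.1703]
tool_rot: [-0.02, 1.0, 0.0, 0.001]
ft_force: [0.5, 0.9, 0.1]
grip_width: 0.087
time: 11.25
position: [0.4516, 0.3645, 0.1243]
tool_rot: [-0.02, 1.0, -0.001, -0.001]
ft_force: [-0.1, 0.1, 0.3]
grip_width: 0.087
11.3 [0.45251285 0.36459693 0.12514676] 92.2908597739978 0.0868843012812289
(array([0.45183765, 0.36499636]), 60.65570068359375, 34.168270111083984, 2.385944128036499)
knob [0.58475  0.021725] 0.018969160079956054
```

View pics/k5.png

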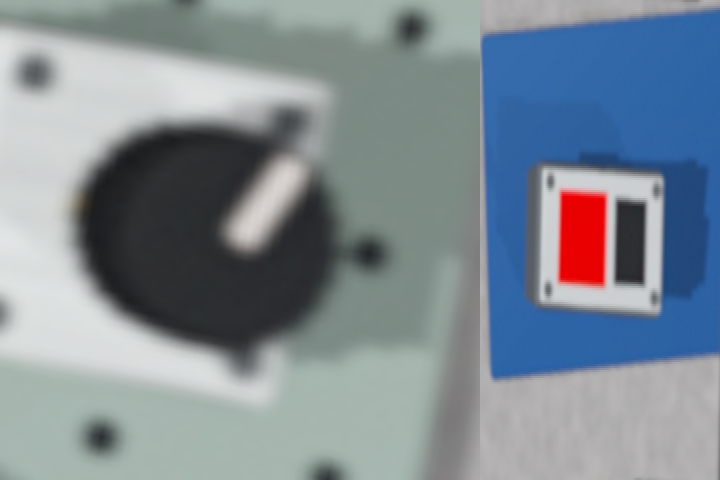

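The knob centre is about (0.585, 0.0225). The index line points at roughly −47° in world, which puts the screw about 2.1 rad open. The red module's lid is centred and aligned (2.4°), so I'll grasp it now.

```bash
python3 -m jog '[{"grip":0,"travel":[0,0,-3],"twist":0},{"grip":0,"travel":[0,0,-3],"twist":0},{"grip":0,"travel":[0,0,-2],"twist":0},{"grip":0,"travel":[0,0,-0.4],"twist":0},{"grip":0,"travel":[0,0,0],"twist":0},{"grip":255,"travel":[0,0,0],"twist":0},{"grip":255,"travel":[0,0,0],"twist":0},{"grip":255,"travel":[0,0,0],"twist":0}]' 25
python3 -m jog '[{"grip":255,"travel":[0,0,0],"twist":0},{"grip":255,"travel":[0,0,0],"twist":0},{"grip":255,"travel":[0,0,0],"twist":0},{"grip":255,"travel":[0,0,0],"twist":0},{"grip":255,"travel":[0,0,0],"twist":0},{"grip":255,"travel":[0,0,0],"twist":0}]'
```

```text
time: 12.1
position: [0.4533, 0.3657, 0.042]
tool_rot: [-0.02, 1.0, 0.0, 0.001]
ft_force: [0.8, 0.7, -0.2]
grip_width: 0.0707
time: 12.7
position: [0.4526, 0.3654, 0.0407]
tool_rot: [-0.02, 1.0, 0.0, -0.0]
ft_force: [-0.3, -0.2, -0.7]
grip_width: 0.0378
```

```bash
python3 -m jog '[{"grip":255,"travel":[0,0,2],"twist":0},{"grip":255,"travel":[0,0,4],"twist":0},{"grip":255,"travel":[0.5,-2,4],"twist":0},{"grip":255,"travel":[0.5,-4,3],"twist":0},{"grip":255,"travel":[0.5,-4.4,2],"twist":0},{"grip":255,"travel":[0.5,-4.6,1],"twist":2},{"grip":255,"travel":[0.5,-4.6,0],"twist":2},{"grip":255,"travel":[0.5,-4.6,0],"twist":2}]'
python3 -m jog '[{"grip":255,"travel":[0.5,-4.6,0],"twist":3},{"grip":255,"travel":[0.5,-4.6,0],"twist":3},{"grip":255,"travel":[0.5,-4.6,0],"twist":3},{"grip":255,"travel":[0.5,-4.6,0],"twist":3},{"grip":255,"travel":[0.5,-4.6,0],"twist":3},{"grip":255,"travel":[0.5,-4.6,0],"twist":3},{"grip":255,"travel":[0.5,-4.6,0],"twist":3},{"grip":255,"travel":[0.5,-4.6,0],"twist":3}]'
python3 -m jog '[{"grip":255,"travel":[0.5,-4.6,0],"twist":0},{"grip":255,"travel":[0.5,-3,0],"twist":0},{"grip":255,"travel":[0,0,0],"twist":0},{"grip":255,"travel":[0,0,0],"twist":0},{"grip":255,"travel":[0,0,0],"twist":0}]'
python3 - <<'E'
from h import *
im,T,k=shot("w7"); o=get_obs(); print(o["time"],o["position"],yaw(),o["grip_width"],o["q"])
print([(np.round(d["at"],3).tolist(),round(d["p"],2)) for d in search_frame("reject_floor","wrist")[:2]])
c=(.476,-.363);s=3000.;half=.09
p=rect("w7",c,.016,half,s); g=p.astype(int); m=((g[...,2]-g[...,1]>60)&(g[...,2]>90)).astype(np.uint8)*255
m=cv2.morphologyEx(m,cv2.MORPH_OPEN,np.ones((5,5)))
for cn in sorted(cv2.findContours(m,cv2.RETR_EXTERNAL,cv2.CHAIN_APPROX_NONE)[0],key=cv2.contourArea)[-6:]:
    (x,y),wh,a=cv2.minAreaRect(cn); print(np.round(np.array([x,y])/s-half+c,4),np.round(np.array(wh)/s*1e3,1),round(a,1))
cv2.imwrite("pics/r7.png",p)
E
```

```text
time: 13.5
position: [0.4824, 0.1219, 0.201]
tool_rot: [-0.074, 0.997, -0.0, 0.0]
ft_force: [0.5, 0.3, -1.7]
grip_width: 0.0378
time: 14.3
position: [0.522, -0.2461, 0.2001]
tool_rot: [-0.279, 0.96, 0.001, -0.0]
ft_force: [1.0, -0.1, -1.5]
grip_width: 0.0376
time: 14.8
position: [0.5321, -0.3184, 0.1999]
tool_rot: [-0.279, 0.96, 0.001, -0.001]
ft_force: [0.1, -0.3, -1.0]
grip_width: 0.0378
14.85 [ 0.53232948 -0.31824256  0.20017001] 122.36995992008156 0.03795640252175451 [-7.18509297e-01  5.72756168e-01  1.48705326e+00 -6.23483331e-04
  1.08404401e+00 -2.85397692e+00]
[([0.47, -0.362, 0.006], 0.96)]
[ 0.4415 -0.3829] [ 8.5 28.9] 27.5
[ 0.509  -0.3474] [ 9.  29.1] 27.3
[ 0.4639 -0.342 ] [48.9  8.5] 27.7
[ 0.4876 -0.3872] [48.6  8.8] 27.7
```

View pics/r7.png

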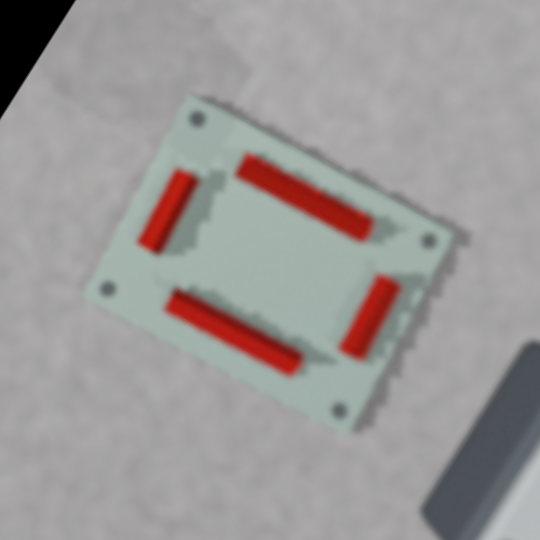

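Four red guides, all consistent: nest centre (0.4755, −0.3649), yaw 27.5°. Joint 6 is right at its limit (−2.854), so I'll turn back first; the placing yaw needs about −2.70.

```bash
python3 -m jog '[{"grip":255,"travel":[-1,-0.8,0],"twist":-4.9},{"grip":255,"travel":[-2,-1.6,-2],"twist":0},{"grip":255,"travel":[-1.6,-1.3,-3],"twist":0},{"grip":255,"travel":[-1,-0.9,-3],"twist":0},{"grip":255,"travel":[0,0,-3],"twist":0},{"grip":255,"travel":[0,0,0],"twist":0},{"grip":255,"travel":[0,0,0],"twist":0},{"grip":255,"travel":[0,0,0],"twist":0}]'
python3 - <<'E'
from h import *
im,T,k=shot("w8"); o=get_obs(); print(o["time"],o["position"],yaw(),o["grip_width"],o["q"][5])
c=(.4755,-.3649);s=4000.;half=.06;n=480
q=cv2.warpAffine(rect("w8",c,.016,half,s),cv2.getRotationMatrix2D((n/2,n/2),27.5,1),(n,n))
g=q.astype(int); m=((g[...,2]-g[...,1]>60)&(g[...,2]>90))
for x in (130,140,150): r=np.where(m[:,x])[0]; print(x,r.min(),r.max(), (r.min()+r.max())/2)
r=np.where(m[240])[0]; print("x end guide",r.min(),r.max())
pz=o["position"][2]-.003; L=lid("w8",o["position"][:2],pz); a=np.radians(yaw()-90); d=L[0]-o["position"][:2]
print(L,"along",d@[np.cos(a),np.sin(a)]-L[1]/2e3,"lat",d@[-np.sin(a),np.cos(a)])
cv2.imwrite("pics/r8.png",q)
E
```

```text
time: 15.7
position: [0.4823, -0.3624, 0.0923]
tool_rot: [-0.233, 0.973, -0.005, -0.005]
ft_force: [-0.1, -0.0, -0.4]
grip_width: 0.038
15.75 [ 0.48235543 -0.36259345  0.09244155] 116.91798774134303 0.03744877115016777 -2.852741670419458Traceback (most recent call last):
  File "<stdin>", line 6, in <module>
    return umr_minimum(a, axis, None, out, keepdims, initial, where)
ValueError: zero-size array to reduction operation minimum which has no identity
```

```bash
python3 -c "
from h import *
o=get_obs();print(o['q'],o['position'],o['tool_rot'],o['joint_torque'],o['moment'])"
```

```text
[-0.82361143  0.70093133  1.60665843 -0.01697921  0.83004893 -2.85274167] [ 0.48235543 -0.36259345  0.09244155] [-0.23272491  0.97252034 -0.00482529 -0.00447395] [-2.79193092e-02 -4.58108962e+01 -1.19462219e+01 -9.94526083e-02
  8.78825249e-04  3.33445669e-04] [ 0.08520839 -0.00974718  0.05906744]
```

The arm has a lateral offset, so joint 6 can't reach this yaw here. I'll place the module the other way round (allowed): lift and turn −180° to about −62.5°.

```bash
python3 -m jog '[{"grip":255,"travel":[0,0,2],"twist":-3},{"grip":255,"travel":[0,0,2],"twist":-8.5},{"grip":255,"travel":[0,0,2],"twist":-8.5},{"grip":255,"travel":[0,0,0],"twist":-8.5},{"grip":255,"travel":[0,0,0],"twist":-8.5},{"grip":255,"travel":[0,0,0],"twist":-8.5},{"grip":255,"travel":[0,0,0],"twist":-8.5},{"grip":255,"travel":[0,0,0],"twist":-8.5}]'
python3 -m jog '[{"grip":255,"travel":[0,0,0],"twist":-8.5},{"grip":255,"travel":[0,0,0],"twist":-8.5},{"grip":255,"travel":[0,0,0],"twist":-8.5},{"grip":255,"travel":[0,0,0],"twist":-8.5},{"grip":255,"travel":[0,0,0],"twist":-8.5},{"grip":255,"travel":[0,0,0],"twist":-8.5},{"grip":255,"travel":[0,0,0],"twist":-8.5},{"grip":255,"travel":[0,0,0],"twist":-8.5}]'
python3 -m jog '[{"grip":255,"travel":[0,0,0],"twist":-8.5},{"grip":255,"travel":[0,0,0],"twist":-8.5},{"grip":255,"travel":[0,0,0],"twist":-8.5},{"grip":255,"travel":[0,0,0],"twist":-8.5},{"grip":255,"travel":[0,0,0],"twist":0},{"grip":255,"travel":[0,0,0],"twist":0}]'
python3 -c "
from h import *
o=get_obs();print(o['q'],o['position'],o['tool_rot'],yaw())"
```

```text
time: 16.55
position: [0.4818, -0.3624, 0.1525]
tool_rot: [0.309, 0.951, -0.001, -0.005]
ft_force: [1.1, 0.6, -0.8]
grip_width: 0.0378
time: 17.35
position: [0.4818, -0.3624, 0.1524]
tool_rot: [0.788, 0.616, 0.004, -0.003]
ft_force: [-0.1, -0.7, -1.7]
grip_width: 0.038
time: 17.95
position: [0.4815, -0.3623, 0.1518]
tool_rot: [0.932, 0.363, 0.005, -0.003]
ft_force: [0.2, 0.2, -1.5]
grip_width: 0.038
[-0.83609141  0.61365199  1.57419225  0.01461675  0.95536388 -0.01654383] [ 0.48146882 -0.36230932  0.15177   ] [ 0.93180319  0.36291403  0.00529978 -0.00285203] -47.44015893926187
```

```bash
python3 -m jog '[{"grip":255,"travel":[-0.35,-0.15,0],"twist":-7.6},{"grip":255,"travel":[-0.32,-0.15,-1],"twist":-7.5},{"grip":255,"travel":[0,0,-2],"twist":0},{"grip":255,"travel":[0,0,-2],"twist":0},{"grip":255,"travel":[0,0,-1.5],"twist":0},{"grip":255,"travel":[0,0,0],"twist":0},{"grip":255,"travel":[0,0,0],"twist":0}]'
python3 - <<'E'
from h import *
im,T,k=shot("w8"); o=get_obs(); print(o["time"],o["position"],yaw(),o["grip_width"],o["tool_rot"])
c=(.4755,-.3649);s=4000.;half=.06;n=480
q=cv2.warpAffine(rect("w8",c,.016,half,s),cv2.getRotationMatrix2D((n/2,n/2),27.5,1),(n,n))
g=q.astype(int); m=((g[...,2]-g[...,1]>60)&(g[...,2]>90))
for x in (240,280,320,330): 
  r=np.where(m[:,x])[0]
  if len(r): print(x,r.min(),r.max(), (r.min()+r.max())/2)
pz=o["position"][2]-.003; L=lid("w8",o["position"][:2],pz); a=np.radians(yaw()+90); d=L[0]-o["position"][:2]
print(L,"edge along tool x",d@[np.cos(a),np.sin(a)]+L[1]/2e3,"lat",d@[-np.sin(a),np.cos(a)])
cv2.imwrite("pics/r8.png",q)
E
```

```text
time: 18.65
position: [0.4745, -0.3652, 0.0856]
tool_rot: [0.972, 0.236, 0.005, -0.003]
ft_force: [1.1, 0.5, -1.0]
grip_width: 0.0378
18.7 [ 0.47480355 -0.36557033  0.08616309] -62.70392236610813 0.03767025058087236 [ 0.97174591  0.23594546  0.00574972 -0.00256209]
240 121 357 239.0
280 122 357 239.5
320 122 357 239.5
330 122 357 239.5
(array([ 0.48792854, -0.33869533]), 63.24999237060547, 35.74999237060547, 0.0) edge along tool x 0.055613077906924616 lat 0.01786345669743121
```

View pics/r8.png

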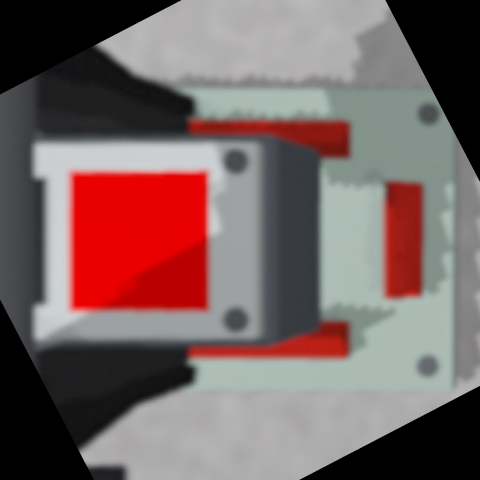

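The red module is centred between the red guides (module row 242 vs guide centre 239.5), so I'll lower it.

```bash
python3 -m jog '[{"grip":255,"travel":[0,0,-1],"twist":0},{"grip":255,"travel":[0,0,-1],"twist":0},{"grip":255,"travel":[0,0,-1],"twist":0},{"grip":255,"travel":[0,0,-0.6],"twist":0},{"grip":255,"travel":[0,0,-0.5],"twist":0},{"grip":255,"travel":[0,0,-0.2],"twist":0},{"grip":255,"travel":[0,0,0],"twist":0},{"grip":255,"travel":[0,0,0],"twist":0}]'
python3 -m jog '[{"grip":255,"travel":[0,0,-0.12],"twist":0},{"grip":255,"travel":[0,0,0],"twist":0},{"grip":255,"travel":[0,0,0],"twist":0}]'
python3 -m jog '[{"grip":255,"travel":[0,0,-0.1],"twist":0},{"grip":255,"travel":[0,0,0],"twist":0},{"grip":255,"travel":[0,0,0],"twist":0}]'
```

```text
time: 19.5
position: [0.4745, -0.3653, 0.0426]
tool_rot: [0.972, 0.236, 0.006, -0.003]
ft_force: [-0.6, -0.2, -1.3]
grip_width: 0.0375
time: 19.8
position: [0.4744, -0.3651, 0.0415]
tool_rot: [0.972, 0.236, 0.005, -0.003]
ft_force: [0.9, 0.1, -2.3]
grip_width: 0.0374
time: 20.1
position: [0.4745, -0.3652, 0.0409]
tool_rot: [0.972, 0.236, 0.006, -0.003]
ft_force: [-0.1, 0.8, 3.5]
grip_width: 0.0373
```

Contact at 0.0409. A touch more, then release and lift.

```bash
python3 -m jog '[{"grip":255,"travel":[0,0,-0.05],"twist":0},{"grip":255,"travel":[0,0,0],"twist":0},{"grip":0,"travel":[0,0,0.05],"twist":0},{"grip":0,"travel":[0,0,0],"twist":0},{"grip":0,"travel":[0,0,0],"twist":0},{"grip":0,"travel":[0,0,0],"twist":0},{"grip":0,"travel":[0,0,1],"twist":0},{"grip":0,"travel":[0,0,3],"twist":0}]'
python3 -m jog '[{"grip":0,"travel":[0,0,4],"twist":0},{"grip":0,"travel":[0,0,4],"twist":0},{"grip":0,"travel":[-1,0,3],"twist":0},{"grip":0,"travel":[-2,0,2],"twist":8},{"grip":0,"travel":[0,0,0],"twist":0},{"grip":0,"travel":[0,0,0],"twist":0}]'
python3 - <<'E'
from h import *
im,T,k=shot("w9"); o=get_obs(); print(o["time"],o["position"],yaw(),o["grip_width"],o["q"])
print(lid("w9",(.4755,-.3649),.038))
E
```

```text
time: 20.9
position: [0.4728, -0.3636, 0.0785]
tool_rot: [0.972, 0.236, 0.004, -0.006]
ft_force: [0.1, -0.6, 0.3]
grip_width: 0.0779
time: 21.5
position: [0.4444, -0.3652, 0.2109]
tool_rot: [0.953, 0.301, 0.006, -0.003]
ft_force: [0.4, 1.4, -1.1]
grip_width: 0.0872
21.55 [ 0.44435064 -0.36485131  0.20998118] -54.86959946416573 0.08694725349157267 [-0.88808163  0.50304613  1.59587697  0.01455397  1.04586145  0.06228431]
(array([ 0.47274999, -0.36502501]), 89.74998474121094, 84.49998474121094, -90.0)
```

```bash
python3 - <<'E'
from h import *
s=6000.;half=.05
def tag(n,c,z):
    g=rect(n,c,z,half,s).astype(int); m=((g[...,2]>150)&(g[...,1]<90)).astype(np.uint8)*255
    for cn in sorted(cv2.findContours(m,0,1)[0],key=cv2.contourArea)[-4:]:
        (x,y),wh,a=cv2.minAreaRect(cn); wh=np.array(wh)/s*1e3
        if wh.min()>12: print(n,np.array([x,y])/s-half+c,wh,a)
tag("w6",(.4518,.365),.038); tag("w9",(.4755,-.3649),.038)
g=rect("w9",(.4755,-.3649),.038,half,s); hsv=cv2.cvtColor(g,cv2.COLOR_BGR2HSV)
m=((hsv[...,1]<12)&(hsv[...,2]>110)).astype(np.uint8)*255; m=cv2.morphologyEx(m,cv2.MORPH_OPEN,np.ones((7,7)))
for cn in sorted(cv2.findContours(m,0,1)[0],key=cv2.contourArea)[-3:]:
    (x,y),wh,a=cv2.minAreaRect(cn); print("lid?",np.array([x,y])/s-half+np.array((.4755,-.3649)),np.array(wh)/s*1e3,a)
E
```

```text
w6 [0.44261566 0.36459962] [22.42350515 22.65120697] 2.337306022644043
w9 [ 0.48345144 -0.3607028 ] [22.15701803 22.17048645] 27.255327224731445
lid? [ 0.45591666 -0.33123333] [60.83332316 32.33332825] 0.0
lid? [ 0.4748826 -0.3653479] [60.72789001 34.90963999] 27.371978759765625
lid? [ 0.47541667 -0.38731667] [55.16666667 99.83333333] 90.0
```

The red module is in its nest: lid 60.7×34.9 mm at (0.4749, −0.3653), yaw 27.4°, against nest centre (0.4755, −0.3649). Next is the knob.

```bash
python3 -m jog '[{"grip":0,"travel":[1.28,3.52,-0.3],"twist":8.5},{"grip":0,"travel":[1.28,3.52,-0.3],"twist":8.5},{"grip":0,"travel":[1.28,3.52,-0.3],"twist":8.5},{"grip":0,"travel":[1.28,3.52,-0.3],"twist":8.5},{"grip":0,"travel":[1.28,3.52,-0.3],"twist":8.5},{"grip":0,"travel":[1.28,3.52,-0.3],"twist":8.5},{"grip":0,"travel":[1.28,3.52,-0.3],"twist":8.5},{"grip":0,"travel":[1.28,3.52,-0.3],"twist":8.5}]'
python3 -m jog '[{"grip":0,"travel":[1.28,3.52,-0.3],"twist":8.5},{"grip":0,"travel":[1.28,3.52,-0.3],"twist":8.5},{"grip":0,"travel":[1.28,3.52,-0.3],"twist":8.5},{"grip":0,"travel":[0,0,-1],"twist":0},{"grip":0,"travel":[0,0,0],"twist":0},{"grip":0,"travel":[0,0,0],"twist":0}]'
cat >> h.py <<'E'
def knob(n,c,z=.07,half=.03,s=8000.):
    p=rect(n,c,z,half,s); g=cv2.GaussianBlur(p,(5,5),0).min(2)
    m=(g<75).astype(np.uint8)*255; m=cv2.morphologyEx(m,cv2.MORPH_CLOSE,np.ones((41,41)))
    cn=max(cv2.findContours(m,0,1)[0],key=cv2.contourArea); (x,y),w,a=cv2.fitEllipse(cv2.convexHull(cn))
    c0=np.array([x,y]); print("knob blob",c0/s-half+c,np.array(w)/s*1e3,"cam",load(n)[1][:3,3])
    yy,xx=np.mgrid[:p.shape[0],:p.shape[1]]
    w=((g>130)&(np.hypot(xx-x,yy-y)<.0145*s)).astype(np.uint8)*255
    for cn in sorted(cv2.findContours(w,0,1)[0],key=cv2.contourArea)[-3:]:
        (u,v),wh,a=cv2.minAreaRect(cn); L=a if wh[0]>wh[1] else a+90
        print(" white",np.array([u,v])/s-half+c,np.array(wh)/s*1e3,"line",L,"dir from blob",np.degrees(np.arctan2(v-y,u-x)))
E
python3 - <<'E'
from h import *
im,T,k=shot("w10"); o=get_obs(); print(o["time"],o["position"],yaw(),o["grip_width"],o["q"])
knob("w10",(.585,.0225)); print(lid("w10",(.488,.0045),.048))
for n in ["knob_top"]: print(n,[(np.round(d["at"],3).tolist(),round(d["p"],2)) for d in search_frame(n,"wrist")[:2]])
E
```

```text
time: 22.35
position: [0.5469, -0.0814, 0.1844]
tool_rot: [0.619, 0.785, 0.002, -0.007]
ft_force: [0.3, -0.2, 1.1]
grip_width: 0.0868
time: 22.95
position: [0.5843, 0.0217, 0.1659]
tool_rot: [0.433, 0.901, 0.0, -0.008]
ft_force: [-0.5, -0.1, -1.1]
grip_width: 0.0871
23.0 [0.58460419 0.02123881 0.16647691] 38.627993138974446 0.08696725762266372 [-0.15712321  0.57739625  1.59970448  0.00618841  0.97770271 -0.83476793]
knob blob [0.58509236 0.02413319] [26.3524189  32.99536896] cam [0.53330188 0.08591522 0.30689957]
 white [0.59653069 0.03143057] [ 1.84672606 14.04512882] line 122.2756462097168 dir from blob 32.53690047150253
 white [0.57479622 0.01511661] [ 1.61177933 12.93484306] line 131.29536819458008 dir from blob -138.79060175751482
 white [0.58974388 0.01769395] [ 4.50698853 13.11929226] line 128.76552200317383 dir from blob -54.15678735256804
(array([0.48882237, 0.00493931]), 60.267356872558594, 34.70014572143555, 10.407711029052734)
knob_top [([0.586, 0.026, 0.065], 0.97)]
```

The index line is at −51°, which makes the screw about 118° open. The line geometry gives a knob centre of (0.5856, 0.0229). Descend and grip lightly first.

```bash
python3 -m jog '[{"grip":0,"travel":[0.1,0.17,-3],"twist":0},{"grip":0,"travel":[0,0,-3],"twist":0},{"grip":0,"travel":[0,0,-2],"twist":0},{"grip":0,"travel":[0,0,-1.25],"twist":0},{"grip":0,"travel":[0,0,0],"twist":0},{"grip":255,"travel":[0,0,0],"twist":0},{"grip":255,"travel":[0,0,0],"twist":0},{"grip":255,"travel":[0,0,0],"twist":0}]' 12
python3 -m jog '[{"grip":255,"travel":[0,0,0],"twist":0},{"grip":255,"travel":[0,0,0],"twist":0},{"grip":255,"travel":[0,0,0],"twist":0},{"grip":255,"travel":[0,0,0],"twist":0},{"grip":255,"travel":[0,0,0],"twist":0},{"grip":255,"travel":[0,0,0],"twist":0},{"grip":255,"travel":[0,0,0],"twist":0},{"grip":255,"travel":[0,0,0],"twist":0}]'
python3 - <<'E'
from h import *
o=get_obs(); print(o["position"],yaw(),o["grip_width"],o["ft_force"],o["moment"])
E
```

```text
time: 23.85
position: [0.587, 0.0236, 0.076]
tool_rot: [0.432, 0.902, 0.001, -0.005]
ft_force: [0.7, 0.4, -0.5]
grip_width: 0.0707
time: 24.65
position: [0.5861, 0.0238, 0.0747]
tool_rot: [0.432, 0.902, 0.001, -0.006]
ft_force: [-0.6, -0.4, 0.6]
grip_width: 0.0279
[0.58606818 0.02381493 0.07474116] 38.754487635516796 0.02792398364170587 [-0.56429973 -0.35636794  0.63350942] [-0.02603822  0.04312988 -0.01162137]
```

```bash
python3 -m jog '[{"grip":255,"travel":[0,0,0],"twist":0},{"grip":255,"travel":[0,0,0],"twist":-4},{"grip":255,"travel":[0,0,0],"twist":-8},{"grip":255,"travel":[0,0,0],"twist":-8},{"grip":255,"travel":[0,0,0],"twist":-8},{"grip":255,"travel":[0,0,0],"twist":-8},{"grip":255,"travel":[0,0,0],"twist":-4},{"grip":255,"travel":[0,0,0],"twist":0}]' 30
python3 - <<'E'
from h import *
o=get_obs(); print(o["position"],yaw(),o["grip_width"],o["ft_force"],o["moment"])
shot("k1"); knob("k1",(.5856,.0229))
E
python3 -m jog '[{"grip":255,"travel":[0,0,0],"twist":-4},{"grip":255,"travel":[0,0,0],"twist":-8},{"grip":255,"travel":[0,0,0],"twist":-8},{"grip":255,"travel":[0,0,0],"twist":-8},{"grip":255,"travel":[0,0,0],"twist":-8},{"grip":255,"travel":[0,0,0],"twist":-8},{"grip":255,"travel":[0,0,0],"twist":-4},{"grip":255,"travel":[0,0,0],"twist":0}]' 
python3 - <<'E'
from h import *
o=get_obs(); print(o["position"],yaw(),o["grip_width"],o["ft_force"],o["moment"])
E
```

```text
time: 25.45
position: [0.5863, 0.0238, 0.0748]
tool_rot: [0.715, 0.699, 0.003, -0.005]
ft_force: [0.5, 0.6, -0.4]
grip_width: 0.0269
[0.58627557 0.02384891 0.07475891] -1.251276177166533 0.02688889579101529 [ 0.4562351   0.5993714  -0.38903058] [-0.04156815 -0.0489962  -0.04731863]
knob blob [0.58604028 0.02434673] [40.52524948 68.59506226] cam [0.58848924 0.10586247 0.21560673]
 white [0.59751605 0.01592018] [3.99439144 0.64252943] line 46.7357063293457 dir from blob -36.2894515706992
 white [0.57435481 0.01667404] [1.0053941  3.08551955] line 123.69006729125977 dir from blob -146.71107147536858
 white [0.5857875 0.0184   ] [8.25  3.125] line 90.0 dir from blob -92.43402117660327
time: 26.3
position: [0.5864, 0.0237, 0.0748]
tool_rot: [0.937, 0.349, 0.005, -0.004]
ft_force: [0.9, -0.0, -1.2]
grip_width: 0.0269
[0.58643993 0.02367412 0.07477492] -49.168702616627996 0.026870543963422963 [ 0.90953167 -0.02470182 -1.18704529] [-0.20560089 -0.06067474 -0.04667839]
```

The knob follows the tool: the line went from −51° to −90° for a −40° turn. I'll continue in steps towards the stop, watching the moment.

```bash
python3 -m jog '[{"grip":255,"travel":[0,0,0],"twist":-4},{"grip":255,"travel":[0,0,0],"twist":-8},{"grip":255,"travel":[0,0,0],"twist":-8},{"grip":255,"travel":[0,0,0],"twist":-4},{"grip":255,"travel":[0,0,0],"twist":0},{"grip":255,"travel":[0,0,0],"twist":0}]' >/dev/null
cat >> h.py <<'E'
def st():
    o=get_obs(); print("t",o["time"],"yaw",round(yaw(),2),"Mz",round(o["moment"][2],3),"w",round(o["grip_width"],4),"F",np.round(o["ft_force"],1),"tq6",round(o["joint_torque"][5],3))
E
S='python3 -c "from h import st;st()"'
eval $S
python3 -m jog '[{"grip":255,"travel":[0,0,0],"twist":-2},{"grip":255,"travel":[0,0,0],"twist":0}]' >/dev/null; eval $S
python3 -m jog '[{"grip":255,"travel":[0,0,0],"twist":-2},{"grip":255,"travel":[0,0,0],"twist":0}]' >/dev/null; eval $S
python3 -m jog '[{"grip":255,"travel":[0,0,0],"twist":-2},{"grip":255,"travel":[0,0,0],"twist":0}]' >/dev/null; eval $S
```

```text
t 26.9 yaw -73.08 Mz -0.037 w 0.0272 F [ 0.8 -0.2 -1.2] tq6 -0.014
t 27.1 yaw -75.13 Mz -0.058 w 0.0268 F [ 1.7 -1.5 -2.1] tq6 0.079
t 27.3 yaw -77.08 Mz 0.181 w 0.0269 F [ 1.6 -1.  -2. ] tq6 0.328
t 27.5 yaw -79.0 Mz 0.584 w 0.0273 F [ 0.3 -1.9 -1.8] tq6 0.699
```

The stop is felt: Mz goes from 0 to 0.58 N·m, and extrapolating gives a seat at tool yaw ≈ −76.2°. I'll check the index line while seated.

```bash
python3 - <<'E'
from h import *
st(); shot("k2"); knob("k2",(.5856,.0229))
p=rect("k2",(.5856,.0229),.07,.02,4000.).min(2)
print(cv2.resize(p,(32,32),interpolation=cv2.INTER_AREA)[4:28,2:30])
E
```

```text
t 27.5 yaw -79.0 Mz 0.584 w 0.0273 F [ 0.3 -1.9 -1.8] tq6 0.699
knob blob [0.57817705 0.02439922] [59.13747025 70.77651215] cam [0.66754108 0.03820814 0.21565436]
 white [0.58135996 0.02209591] [9.41397667 3.83676147] line 10.437475204467773 dir from blob -35.891297660029466
[[101  97  94  89  85  82  78  72  66  63  57  47  45  40  39  38  38  38
   38  37  34  33  33  33  33  33  31  29]
 [100  96  93  89  85  81  77  71  65  69  70  62  65  55  43  40  39  39
   38  38  37  34  33  33  33  33  33  33]
 [100  95  92  88  84  80  76  69  63  59  58  52  51  52  52  51  50  50
   46  40  39  34  34  34  33  33  33  33]
 [ 99  95  91  87  83  79  74  68  61  54  53  53  53  54  54  53  53  53
   53  49  43  37  40  34  30  31  33  34]
 [ 98  94  91  86  83  78  73  67  60  56  54  54  55  55  54  54  53  54
   54  53  51  50  42  31  26  27  55  92]
 [ 97  94  90  85  82  78  72  66  60  57  55  54  56  56  55  55  54  54
   54  54  53  53  50  37  38  30  45  99]
 [ 96  93  89  85  81  76  71  64  59  57  56  55  56  57  56  56  55  55
   55  54  54  52  52  46  41  32  25  29]
 [ 96
[... 1284 characters left out ...]
 87  84  80  75  70  65  68  70  70  69  67  65  63  62  61  61  60  59
   58  57  56  55  52  40  29  28  27  26]
 [ 86  83  79  74  68  75  86  77  69  69  67  65  64  62  61  60  60  60
   58  58  55  47  38  33  29  27  26  26]
 [ 85  83  78  73  68  87 109  94  65  64  64  60  60  58  56  57  56  56
   56  54  47  36  32  28  27  26  26  72]
 [ 85  82  77  72  65  68  74  74  57  49  38  34  36  36  35  37  36  35
   37  35  31  31  29  26  25  35  61 133]
 [ 84  81  76  71  62  44  35  35  34  34  31  31  30  31  30  29  29  26
   29  30  26  27  30  47  58 132 200 218]
 [ 84  80  75  70  59  39  33  32  33  34  33  34  33  33  32  32  31  30
   31  31  29  28  49 133 180 214 238 238]]
```

Seated: the index line lies at 10.4°, exactly along the fixture's axis. Back off about 90°, then fine-tune on the line (target 100.4°).

```bash
python3 -m jog '[{"grip":255,"travel":[0,0,0],"twist":3},{"grip":255,"travel":[0,0,0],"twist":8},{"grip":255,"travel":[0,0,0],"twist":8},{"grip":255,"travel":[0,0,0],"twist":8},{"grip":255,"travel":[0,0,0],"twist":8},{"grip":255,"travel":[0,0,0],"twist":8},{"grip":255,"travel":[0,0,0],"twist":8},{"grip":255,"travel":[0,0,0],"twist":8}]' 30 >/dev/null
python3 -m jog '[{"grip":255,"travel":[0,0,0],"twist":8},{"grip":255,"travel":[0,0,0],"twist":8},{"grip":255,"travel":[0,0,0],"twist":8},{"grip":255,"travel":[0,0,0],"twist":5},{"grip":255,"travel":[0,0,0],"twist":2},{"grip":255,"travel":[0,0,0],"twist":0},{"grip":255,"travel":[0,0,0],"twist":0}]'
python3 - <<'E'
from h import *
st(); shot("k3"); knob("k3",(.5856,.0229))
g=rect("k3",(.5856,.0229),.07,.02,8000.).min(2).astype(float); m=(g>125).astype(np.uint8)
n,lab,stt,cen=cv2.connectedComponentsWithStats(m)
for i in range(1,n):
    if stt[i,4]>400: print(stt[i],cen[i]/8000-.02+[.5856,.0229])
E
```

```text
time: 29.05
position: [0.5863, 0.0236, 0.0748]
tool_rot: [0.638, 0.77, 0.003, -0.006]
ft_force: [0.9, -2.1, -1.9]
grip_width: 0.0271
t 29.05 yaw 10.72 Mz 0.014 w 0.0271 F [ 0.9 -2.1 -1.9] tq6 0.049
knob blob [0.58120559 0.01800113] [48.81500626 77.25373077] cam [0.57123575 0.10435669 0.21564413]
 white [0.5756625 0.0132125] [2.625 2.375] line 90.0 dir from blob -139.17650069261228
 white [0.58381387 0.00466529] [13.62989998  1.80944383] line 10.750967025756836 dir from blob -78.9335297074845
 white [0.58674014 0.0182152 ] [2.9005456  8.42037201] line 100.12467193603516 dir from blob 2.215060345366363
[  36    0  284   56 7533] [0.59216347 0.00539257]
[ 71  71  20  24 407] [0.57560461 0.01318532]
[ 154   89   32   68 1565] [0.58675407 0.01818139]
[257 106  25  35 536] [0.59930569 0.0177666 ]
[   0  250  101   70 3885] [0.57071441 0.03992558]
[194 295  52  25 533] [0.59359156 0.04175366]
```

```bash
cat >> h.py <<'E'
def line(n,uv,c=(.5856,.0229),s=16000.,half=.02):
    g=rect(n,c,.07,half,s).min(2).astype(float); m=(g>125).astype(np.uint8)
    k,lab,stt,cen=cv2.connectedComponentsWithStats(m); i=min(range(1,k),key=lambda i:np.hypot(*(cen[i]/s-half+c-uv)))
    mm=cv2.dilate((lab==i).astype(np.uint8),np.ones((15,15))); w=np.clip(g-80,0,None)*mm
    y,x=np.nonzero(w); C=np.cov(np.c_[x,y].T,aweights=w[y,x]); v=np.linalg.eigh(C)[1][:,1]
    (u,v2),wh,a=cv2.minAreaRect(np.c_[x,y][(lab[y,x]==i)].astype(np.float32))
    return round(np.degrees(np.arctan2(v[1],v[0]))%180,2), round(a if wh[0]>wh[1] else a+90,2), np.array(wh)/s*1e3
E
python3 - <<'E'
from h import *
for n,uv in [("w10",(.5897,.0177)),("k1",(.5858,.0184)),("k2",(.5814,.0221)),("k3",(.5867,.0182))]: print(n,line(n,uv))
for n in ("w5","w10","k2"): print(n,lid(n,(.4881,.0048),.048)[3])
E
```

```text
w10 (np.float64(131.04), 180.0, array([39.9375, 39.9375]))
k1 (np.float64(86.23), 85.91, array([8.56745815, 3.26845837]))
k2 (np.float64(10.88), 10.62, array([9.52541351, 3.9276495 ]))
k3 (np.float64(99.53), 100.01, array([3.05572534, 8.58064938]))
w5 10.407711029052734
w10 10.437475204467773Traceback (most recent call last):
  File "<stdin>", line 3, in <module>
  File "h.py", line 25, in lid
    cn=max(cv2.findContours(m,cv2.RETR_EXTERNAL,cv2.CHAIN_APPROX_NONE)[0],key=lambda a:cv2.contourArea(cv2.convexHull(a)))
ValueError: max() iterable argument is empty
```

Relative to the tool the line shifted only 0.7°, so the knob stands about 89° off its seat. Add about 1° and recheck.

```bash
python3 -m jog '[{"grip":255,"travel":[0,0,0],"twist":1.2},{"grip":255,"travel":[0,0,0],"twist":0},{"grip":255,"travel":[0,0,0],"twist":0},{"grip":255,"travel":[0,0,0],"twist":0},{"grip":255,"travel":[0,0,0],"twist":0}]'
python3 - <<'E'
from h import *
st(); shot("k4"); print(line("k4",(.5867,.0182)), get_obs()["tool_rot"])
camera("top");camera("scene")
for n in ["module_green","module_red","spanner","cleaner","focus_gauge"]:
  for c in ["top","scene"]: print(n,c,[(np.round(d["at"],3).tolist(),round(d["p"],2)) for d in search_frame(n,c)[:1]])
st()
E
```

```text
time: 29.6
position: [0.5862, 0.0237, 0.0748]
tool_rot: [0.63, 0.777, 0.002, -0.006]
ft_force: [0.9, -2.4, -3.0]
grip_width: 0.0271
t 29.6 yaw 11.96 Mz 0.039 w 0.0271 F [ 0.9 -2.4 -3. ] tq6 0.016
(np.float64(100.67), 101.0, array([3.03516889, 8.5226717 ])) [ 0.62958568  0.77690679  0.00237278 -0.00566487]
module_green top []
module_green scene [([0.724, -0.369, 0.078], 0.48)]
module_red top [([0.472, -0.358, 0.038], 0.8)]
module_red scene [([0.484, -0.368, 0.035], 0.73)]
spanner top [([0.719, 0.319, 0.092], 0.28)]
spanner scene []
cleaner top [([0.72, 0.316, 0.096], 0.63)]
cleaner scene [([0.743, 0.313, 0.085], 0.78)]
focus_gauge top [([0.72, 0.321, 0.092], 0.49)]
focus_gauge scene [([0.725, -0.371, 0.078], 0.76)]
t 30.25 yaw 11.96 Mz 0.031 w 0.0269 F [ 3.1 -3.5 -2.7] tq6 0.018
```

```bash
python3 -c "from rig import hand_in; print(hand_in())"
```

```text
the job is handed in; nothing more can be done
None
```

I placed both modules in their nests and set the clamp a quarter turn open. The gripper is still holding the knob there, and the job was handed in at about 30 s of the 72 s.

**Checks that passed**
- **Green module:** it sat flat in the marking nest. The wrist camera measured its lid at the right size for that height, at yaw 10.4°, which matches the fixture. I last measured it just before gripping the knob.
- **Red module:** it sat flat in the reject nest, within 1 mm of centre and at yaw 27.4°. It lies the other way round, as your notes allow, because joint 6 could not reach the first orientation.
- **Seating the screw:** turning clockwise, the moment rose to 0.58 N m and the index line lay along the fixture axis.
- **Backing off:** the index line ended about 90° from its seated position, with little torque left (about 0.03 N m) and 30 N grip.

**Checks that failed or disagreed**
- **Tool angle against index line:** from my estimate of where the screw touched its stop, the tool turned only about 88°. I put the difference down to about 2° of slip on the knob at the stop, and went by the line, which reads to about ±0.5°.
- **Green module and spanner at the end:** the final overhead search did not find them (the arm was probably in the way), so I have no check of either after turning the knob. I never moved towards the spanner.
- **Other bystanders:** the bottle and focus gauge were found where they started, though the top camera mistook the bottle for the gauge. I did not recheck the bin, caliper, tape or screwdriver, but never moved low near them.
- **Joint 6:** it briefly sat at its limit, reading −2.854 against the listed −2.85. This left the tool tilted about 0.7° for the rest of the job.

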